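# Close the wiper gearbox and hold it shut

## Task

Put the two steel bushes into the lower half of the gearbox, the large one in the large pocket and the small one in the small pocket, both fully home. Then fit the cover over them onto the two dowels, press it down flush against its springs, and finish while still holding it pressed shut with the gripper; do not let go. Leave the other things on the bench where they are.

Things in the scene. Friction and masses are not known exactly. Their poses are not given: they have to be found in the camera images.
- bush_large_mid (a point): Large bush: plain steel sleeve standing upright on the bench, 40 mm outside diameter, 26 mm bore, 36 mm tall, about 0.12 kg. The point is its centre, 18 mm above its foot; z along its axis. Grasp it across the outside, near its top.
- bush_small_mid (a point): Small bush: the same look and height (36 mm) but 28 mm outside diameter, 16 mm bore, about 0.07 kg, standing upright. The point is its centre, 18 mm above its foot; z along its axis.
- case_face (a point): Middle of the flat top (parting) face of the lower gearbox half, 34 mm above the bench: an aluminium block 160 (x) x 90 (y) mm on a dark steel plate 176 x 106 x 8 mm, fixed for good. x along its length, z up. Two tapered steel dowels, 8 mm diameter, rise 18 mm above the face at x = +67 and -67 mm, y = 0.
- pocket_large (a point): Centre of the mouth of the large round pocket in the parting face (at x = -30 mm from its middle): 42 mm diameter, 10 mm deep, chamfered. A seated bush stands 26 mm above the face (its centre 8 mm above it).
- pocket_small (a point): Centre of the mouth of the small round pocket (at x = +30 mm from the middle of the face): 30 mm diameter, 10 mm deep, chamfered.
- cover: Gearbox cover: hollow aluminium, 160 (x) x 90 (y) mm, 0.35 kg, open side down. Origin: middle of its underside. End flanges 14 mm thick have a through hole 9.6 mm wide at x = +67 and -67 mm, y = 0; the dome between is 118 mm long, 35 mm high, 29 mm inside. Fits either way round (half turn). When shut its underside lies on the parting face and the dowels stick out 4 mm above the flanges.
- cover_boss (a point): Centre of the black rectangular boss on top of the cover, used as its grip: 60 mm along the cover's x, 20 mm wide along its y, 28 mm high; the point is 49 mm above the cover's underside, so 49 mm above the parting face when shut. Axes as the cover's.
- lift_pins (a joint): Four black spring pins, 12 mm diameter, at x = +-67, y = +-30 mm on the parting face, moving together. Value: how far they are pressed, m; 0 = free, 5 mm above the face; 0.005 = level with it (cover shut). 7 N starts them, 12 N has them down, so the cover's weight alone does not shut it: it lifts again when let go.
- spray_bottle: Bystander: yellow spray bottle, 72 mm wide, 196 mm tall. Origin under its centre.
- jar: Bystander: white jar, 68 mm wide, 85 mm tall. Origin under its centre.
- screwdriver: Bystander: blue screwdriver lying on the bench beyond the work.
- reflector: Bystander: round steel headlamp reflector, a bowl 120 mm wide and 45 mm high. Origin under its centre.
Mind the look-alikes: they are no part of the job. Leave any red look-alike of the part that bears case_face alone.

How it is judged:
By the outcome, as a careful person would: the job done as asked, in the order asked, and still so for the second after the job is handed in, while the arm keeps its last pose, push and grip.
It also fails if it takes over 69 s, if anything falls off the work surface, if the arm or the gripper's body presses on something with over 40 N, if the wrist force passes 120 N, or if a joint passes its speed limit or range.

## Robot

A 6-joint arm with a two-finger parallel gripper is mounted at the origin on the work surface. World frame = base frame: x ahead of the robot, y to its left, z up, the work surface at z = 0. Lengths are in mm, angles in degrees, forces in N, time in s.
With the tool pointing down it reaches from about 300 to 850 mm from the base axis. Payload 4.2 kg.
Tool frame: the origin (TCP) lies at the very end of the fingers, on their centre line; the grasp point (between the pads) lies 19 mm behind it; z points along the fingers, y is the line along which they close (so a half turn about z gives the same grasp; the last joint's range is limited). The gripper opens to 91 mm and grips with 3 to 60 N. Pads are 32 mm wide; open, the fingers measure 118 mm over their backs; the gripper's body (76 mm by 178 mm) begins 60 mm behind the grasp point.
Start: joints at [-65.489, 18.312, 89.639, -0, 72.044, -1.146], TCP at [248.971, -518.321, 213.976] pointing down, gripper open.
Joint ranges: [-177.97, 177.97], [-48.28, 115.42], [12.27, 149.76], [-77.06, 257.06], [2.81, 150.46], [-146.56, 146.56]. Speed limits (degrees/s): [147.25, 147.25, 180, 180, 180, 180].

## Interface

Orientations are given as [roll, pitch, yaw] about the fixed x, y, z axes, in that order (R = Rz(yaw) Ry(pitch) Rx(roll)).
In Python, from workcell import env, eyes gives the robot as it stands.
- The arm moves only by the tool send_rows, never from a script. Its argument "targets" is text: rows parted by semicolons, each of 7 numbers parted by spaces: the shift along the tool's x, y, z in m, then the turn, a rotation vector about the tool's x, y, z in degrees, then the opening in per cent of the stroke, from 0 (shut) to 100 (fully open). A call has 1 to 12 rows; each row is the pose to reach, as a shift and turn from the pose commanded when the call began, along the tool's axes at that moment; what a row does not reach only later rows make up. A row lasts 1/12 s, in which the tool goes at most 41.7 mm and 7.16 degrees, less where a joint would pass 70% of its speed; a pose out of reach is approached as far as the arm can. A call with a gripper value outside its range is refused whole. The fingers move at their own pace and stop on an object; "grip_force" is the grip in N (left out, the last holds). Time passes only in rows, so rows that repeat a pose let the fingers close. It gives the time, the measured TCP pose, the force, the opening and the grip force at its end, in the units of the state.
- env.state(): the state, without advancing time (a new reading comes with each control period).
- eyes.grab_frame(name): name is "side" or "top" or "wrist"; returns a dict with "image" (480x640x3 uint8, blue, green, red), "fovy" (degrees; the focal length in pixels is half the picture's height over the tangent of half this angle, whatever the lens; pixels are square), "cx", "cy" (the principal point, pixels), "D" ([k1, k2, p1, p2, k3] as OpenCV has them; the pictures are not rectified), "eye" and "attitude" of the camera in the world. Camera axes: x right, y up, looking along -z (the intrinsics and any distortion apply to the point x, -y, -z); pixel columns grow to the right and rows downward; lengths in mm; the calibration is good to about 2 mm. A picture is of the moment at which its call begins. There is no depth.
- env.job_done(): hands the job in; it is judged then, once.
The state is a dict: "time_s": time; "qpos": joint angles; "qvel": joint speeds; "effort": joint torques, N m; "ee_pos": TCP position; "ee_rot": TCP orientation; "force": force on the tool from outside, world axes, zero at the start; "torque": the same for the moment, N m; "gripper_width": finger opening in mm; "gripper_force": force on a finger pad.
Only numpy, scipy, OpenCV 4.12 (cv2) and the standard library are available. Lean on these libraries where they do the work, as an engineer would, in place of code of your own. Each camera call takes 0.05 s, during which the arm holds its last target. There are 200 camera calls.

## Working session

There is one attempt and no reset: what is moved stays moved. The work goes in short steps, Python scripts to look and compute and a tool call to move; the robot and the scene stay as the last step left them, time stands still between calls to the robot, and variables do not carry over. Pictures are saved under pics/ and viewed, at most 10 in all, crops included, and the job is handed in when it is done.

Besides the shell and the picture viewer there is one more tool, called after "Call:" by a JSON object that holds its "method" and its "body". send_rows: Moves the arm, as the interface text tells. Its arguments: {"type":"object","properties":{"targets":{"type":"string"},"grip_force":{"type":"number"}},"required":["targets"]}

```bash
mkdir -p pics; cat > h.py <<'E'
import numpy as np, cv2
from scipy.spatial.transform import Rotation as R
from workcell import env, eyes
def grab(n,save=None):
    f=eyes.grab_frame(n)
    if save: cv2.imwrite('pics/'+save,f['image'])
    return f
def att(f):
    a=np.array(f['attitude'],float)
    return a if a.shape==(3,3) else R.from_euler('xyz',a,degrees=True).as_matrix()
def K(f):
    fl=240/np.tan(np.radians(f['fovy'])/2); return np.array([[fl,0,f['cx']],[0,fl,f['cy']],[0,0,1]])
def ray(f,uv):
    p=cv2.undistortPoints(np.array(uv,float).reshape(-1,1,2),K(f),np.array(f['D'],float)).reshape(-1,2)
    d=np.c_[p[:,0],-p[:,1],-np.ones(len(p))]@att(f).T
    return np.array(f['eye'],float),d
def onz(f,uv,z):
    e,d=ray(f,uv); return e+d*((z-e[2])/d[:,2])[:,None]
def proj(f,P):
    c=(np.atleast_2d(P)-np.array(f['eye']))@att(f); c=c*[1,-1,-1]
    return cv2.projectPoints(c,np.zeros(3),np.zeros(3),K(f),np.array(f['D'],float))[0].reshape(-1,2)
E
python3 - <<'E'
from h import *
a=[grab(n,n+'0.png') for n in('top','side')]
for f in a: print({k:v for k,v in f.items() if k!='image'})
print(env.state())
E
```

```text
{'fovy': 47.562853528753124, 'cx': 317.5501120276604, 'cy': 229.64884874031566, 'D': array([-0.14476808,  0.        ,  0.        ,  0.        ,  0.        ]), 'eye': array([ 261.31774719,   -5.64397558, 1702.79509645]), 'attitude': array([  8.98022059,   0.39667883, -89.67773701])}
{'fovy': 46.21129755017574, 'cx': 324.6040962031776, 'cy': 244.27652448081417, 'D': array([-0.11453914,  0.        ,  0.        ,  0.        ,  0.        ]), 'eye': array([  307.91950634, -1111.53291464,   826.98597177]), 'attitude': array([ 55.98189057,   0.42552551, -10.5609824 ])}
{'time_s': 0.1, 'qpos': array([-6.54894242e+01,  1.83460193e+01,  8.96990674e+01,  3.18067745e-04,
        7.20444971e+01, -1.14488342e+00]), 'qvel': array([ 0.00335246, -0.05685112, -0.15214551, -0.02116516,  0.0232511 ,
        0.04181041]), 'effort': array([ 6.44713782e-04, -4.13330054e+01, -2.32510006e+01,  7.29501410e-02,
        4.21884342e-02, -4.50549260e-05]), 'ee_pos': array([ 248.77404775, -517.89352861,  213.22636033]), 'ee_rot': array([-1.79910440e+02, -2.09230404e-03,  2.56553593e+01]), 'force': array([ 0.22989844,  0.60167927, -0.07481181]), 'torque': array([0.02218822, 0.00825893, 0.01273207]), 'gripper_force': 0.0, 'gripper_width': 91.09842023548481}
```

View pics/top0.png

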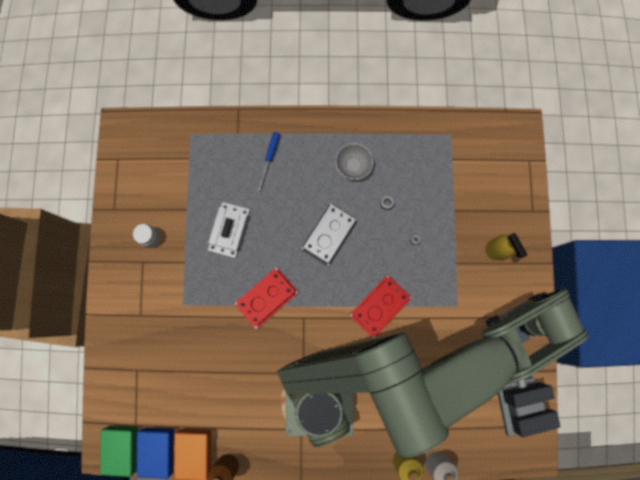

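View pics/side0.png

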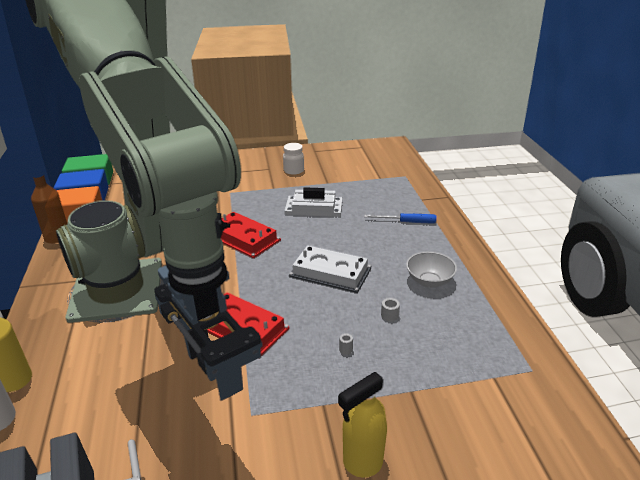

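Top view: the silver case is at (330,234), the large bush at (387,203), the small bush at (416,240) and the cover with its black boss at (229,230). Things that could be confused with them: the red cases at (267,298) and (381,306), which stay untouched, and the reflector at (355,162), which is a steel ring shape but too large. The side view agrees: bushes at (390,310) and (346,345), case at (330,268), cover at (314,203). I'll measure and check one crop.

```bash
python3 - <<'E'
from h import *
f=grab('top'); im=f['image']
hsv=cv2.cvtColor(im,cv2.COLOR_BGR2HSV)
c=im[170:280,190:450]; cv2.imwrite('pics/crop.png',cv2.resize(c,None,fx=3,fy=3,interpolation=cv2.INTER_CUBIC))
for n,uv,z in(('L',(387,203),36),('S',(416,240),36),('case',(330,234),34),('cover',(228,229),63),('refl',(355,162),45),('red',(381,306),34)):
    print(n,onz(f,[uv],z)[0].round(0))
# bright metal blobs
m=((hsv[...,1]<40)&(hsv[...,2]>150)).astype(np.uint8); m[:,:190]=0;m[:,450:]=0;m[:135]=0;m[300:]=0
m=cv2.morphologyEx(m,cv2.MORPH_CLOSE,np.ones((9,9)))
for k in cv2.findContours(m,0,2)[0]:
    if cv2.contourArea(k)>400:
        b=cv2.boxPoints(cv2.minAreaRect(k)); P=onz(f,b,34)
        print(cv2.minAreaRect(k),P[:,:2].round(0).tolist(),P.mean(0).round(1))
        e=np.diff(P,axis=0); print(np.linalg.norm(e,axis=1).round(0),np.degrees(np.arctan2(e[:,1],e[:,0])).round(1))
E
```

```text
L [ 610. -209.   36.]
S [ 494. -298.   36.]
case [512. -31.  34.]
cover [521. 282.  63.]
refl [ 740. -109.   45.]
red [ 290. -187.   34.]
((329.11468505859375, 232.8911590576172), (28.761186599731445, 50.77307891845703), 32.47119140625) [[472.0, 51.0], [607.0, -33.0], [558.0, -109.0], [424.0, -24.0]] [515.4 -28.7  34. ]
[159.  90. 159.] [ -31.8 -122.8  147.8]
((227.21827697753906, 229.0303955078125), (29.64236831665039, 50.98051452636719), 16.46001434326172) [[462.0, 355.0], [617.0, 314.0], [590.0, 224.0], [436.0, 265.0]] [526.2 289.3  34. ]
[160.  95. 159.] [ -14.5 -106.4  165.1]
```

View pics/crop.png

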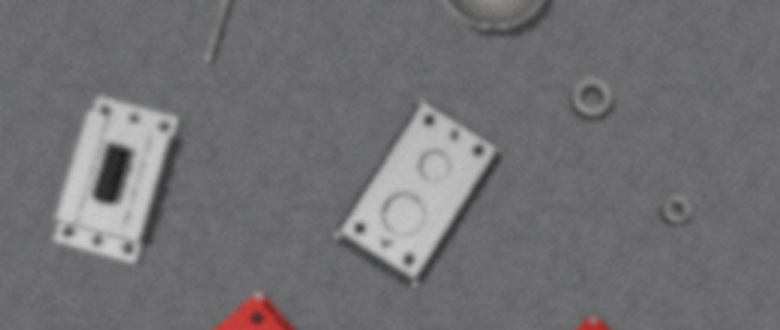

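The crop confirms the choice. The silver case has its large pocket at crop (403,213) and its small one at (434,165), so case +x points at about -32° and its centre is near (515,-29). The bushes differ clearly in size: large at crop (592,98), small at (677,209). The cover boss is at crop (113,173). Now planning the moves.

```bash
cat >> h.py <<'E'
def plan(P,yaw,s=None):
    s=s or env.state(); Rm=R.from_euler('xyz',s['ee_rot'],degrees=True)
    T=R.from_euler('xyz',[180,0,yaw],degrees=True)
    print('shift mm',Rm.inv().apply(np.array(P)-s['ee_pos']).round(1),'turn',(Rm.inv()*T).as_rotvec(degrees=True).round(2),'t',round(s['time_s'],2))
E
python3 -c "
from h import *
plan([590,-225,200],148)"
```

```text
shift mm [ 434.4 -116.3   13.5] turn [-4.0000e-02 -8.0000e-02 -1.2234e+02] t 0.15
```

Call:
{"method": "send_rows", "body": {"targets": "0.434 -0.116 0.013 0 0 -80 100;0.434 -0.116 0.013 0 0 -80 100;0.434 -0.116 0.013 0 0 -80 100;0.434 -0.116 0.013 0 0 -80 100;0.434 -0.116 0.013 0 0 -80 100;0.434 -0.116 0.013 0 0 -80 100;0.434 -0.116 0.013 0 0 -80 100;0.434 -0.116 0.013 0 0 -80 100;0.434 -0.116 0.013 0 0 -80 100;0.434 -0.116 0.013 0 0 -80 100;0.434 -0.116 0.013 0 0 -80 100;0.434 -0.116 0.013 0 0 -80 100"}}

```text
time_s: 1.15
ee_pos: [594.0, -221.3, 199.8]
ee_rot: [179.9, -0.1, 106.2]
force: [-0.8, -0.6, -0.7]
gripper_width: 91.3
gripper_force: 0.0
```

Call:
{"method": "send_rows", "body": {"targets": "0 0 0 0 0 -42 100;0 0 0 0 0 -42 100;0 0 0 0 0 -42 100;0 0 0 0 0 -42 100;0 0 0 0 0 -42 100;0 0 0 0 0 -42 100;0 0 0 0 0 -42 100;0 0 0 0 0 -42 100"}}

```text
time_s: 1.82
ee_pos: [589.4, -226.2, 200.7]
ee_rot: [-180.0, -0.0, 147.4]
force: [0.5, 0.1, 0.2]
gripper_width: 91.7
gripper_force: 0.0
```

```bash
python3 - <<'E'
from h import *
s=env.state(); print(s['ee_pos'],s['ee_rot'],s['time_s'],s['force'])
f=grab('wrist','w1.png'); print(f['eye'],f['attitude'],f['fovy'],f['D'])
print(proj(f,[[610,-209,36],[494,-298,36],[515,-29,34]]))
E
```

```text
[ 589.44822821 -226.20240905  200.72124001] [-1.79981674e+02 -3.31823379e-02  1.47447081e+02] 1.8167 [0.51787862 0.13123887 0.22374912]
[ 525.15534988 -186.81839048  372.19085709] [-1.54584181e+01 -6.34738414e-05  5.74195110e+01] 67.32154823093265 [-0.0706063  0.         0.         0.         0.       ]
[[349.15548145 229.41822781]
 [202.69383556 177.67136835]
 [467.93581053  31.32061523]]
```

View pics/w1.png

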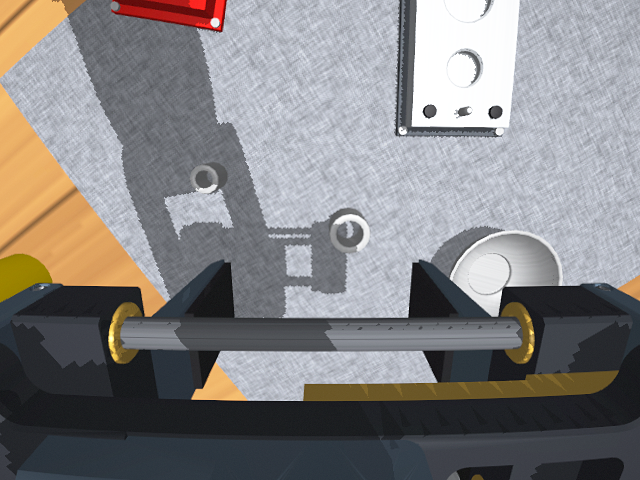

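Wrist view: large bush rim at about (349,233), small bush rim at (205,179), and the case end with its small pocket at (464,66). I'll refine both rims.

```bash
cat >> h.py <<'E'
def ring(f,P0,rad,z,tol=0.15,win=22):
    """refine a circle (mm radius rad, plane z) near P0: rectify plane patch around P0 by homography (4 px/mm), Hough"""
    s=4; w=int(rad+win); q=np.float32([[-w,-w],[w,-w],[w,w],[-w,w]])
    src=proj(f,np.c_[q+np.array(P0)[:2],np.full(4,z)]).astype(np.float32)
    H=cv2.getPerspectiveTransform(src,(q+w)*s)
    g=cv2.cvtColor(cv2.warpPerspective(f['image'],H,(2*w*s,2*w*s)),cv2.COLOR_BGR2GRAY)
    g=cv2.GaussianBlur(g,(9,9),0)
    c=cv2.HoughCircles(g,cv2.HOUGH_GRADIENT_ALT,1.5,20,param1=60,param2=0.4,minRadius=int(rad*s*(1-tol)),maxRadius=int(rad*s*(1+tol)))
    if c is None: return g,None
    c=c.reshape(-1,c.shape[-1])[:,:3]/s; c[:,:2]+=np.array(P0)[:2]-w
    return g,c
E
python3 - <<'E'
from h import *
f=grab('wrist')
out=[]
for uv,ro,ri in(((349,233),20,13),((205,179),14,8)):
    P=onz(f,[uv],36)[0]; print(P.round(1))
    for r in(ro,ri):
        g,c=ring(f,P,r,36); print(r,None if c is None else c[:3].round(1).tolist())
    out.append(cv2.resize(g,(300,300)))
cv2.imwrite('pics/rings.png',np.hstack(out))
t=grab('side')
for r,uv in((20,(390,302)),(14,(346,337))): 
    P=onz(t,[uv],36)[0];print('side',P.round(1))
E
```

```text
[ 613.1 -210.9   36. ]
20 [[611.2000122070312, -210.5, 20.899999618530273]]
13 [[614.7999877929688, -211.39999389648438, 13.100000381469727]]
[ 496.3 -296.9   36. ]
14 [[494.1000061035156, -297.29998779296875, 13.5], [497.79998779296875, -289.3999938964844, 13.5]]
8 [[495.6000061035156, -297.29998779296875, 8.100000381469727]]
side [ 615.8 -207.7   36. ]
side [ 497.9 -296.7   36. ]
```

View pics/rings.png

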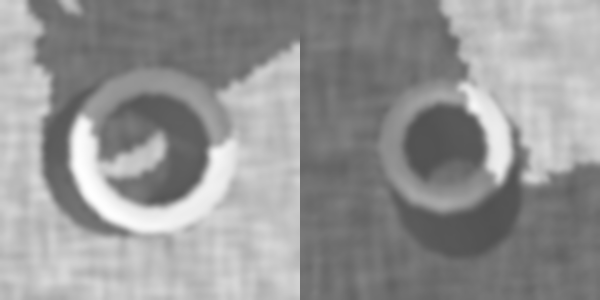

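Rectified patch: large bush centre about (613.7,-210.6), small about (495.3,-297.6), agreeing with the side view within 3 mm.

```bash
python3 -c "
from h import *
plan([613.7,-210.6,80],148);plan([613.7,-210.6,15],148)"
```

```text
shift mm [-12.   25.9 120.9] turn [-0.01 -0.01 -0.46] t 1.97
shift mm [-12.   25.9 185.9] turn [-0.01 -0.01 -0.46] t 1.97
```

Call:
{"method": "send_rows", "body": {"targets": "-0.012 0.026 0.03 0 0 -0.5 100;-0.012 0.026 0.06 0 0 -0.5 100;-0.012 0.026 0.09 0 0 -0.5 100;-0.012 0.026 0.12 0 0 -0.5 100;-0.012 0.026 0.14 0 0 -0.5 100;-0.012 0.026 0.16 0 0 -0.5 100;-0.012 0.026 0.175 0 0 -0.5 100;-0.012 0.026 0.185 0 0 -0.5 100;-0.012 0.026 0.185 0 0 -0.5 100"}}

```text
time_s: 2.72
ee_pos: [612.5, -209.8, 13.6]
ee_rot: [-179.9, -0.3, 148.1]
force: [-0.4, 0.3, 0.1]
gripper_width: 91.0
gripper_force: 0.0
```

Call:
{"method": "send_rows", "body": {"targets": "0 0 0 0 0 0 30;0 0 0 0 0 0 30;0 0 0 0 0 0 30;0 0 0 0 0 0 30;0 0 0 0 0 0 30;0 0 0 0 0 0 30;0 0 0 0 0 0 30;0 0 0 0 0 0 30", "grip_force": 20}}

```text
time_s: 3.38
ee_pos: [614.1, -210.3, 16.1]
ee_rot: [-180.0, 0.0, 148.2]
force: [0.2, -0.5, 0.1]
gripper_width: 40.8
gripper_force: 0.0
```

Call:
{"method": "send_rows", "body": {"targets": "0 0 0 0 0 0 20;0 0 0 0 0 0 20;0 0 0 0 0 0 20;0 0 -0.02 0 0 0 20;0 0 -0.05 0 0 0 20;0 0 -0.08 0 0 0 20;0 0 -0.11 0 0 0 20;0 0 -0.11 0 0 0 20", "grip_force": 25}}

```text
time_s: 4.05
ee_pos: [617.4, -211.6, 132.5]
ee_rot: [179.9, 0.7, 148.2]
force: [0.9, -0.4, -1.1]
gripper_width: 38.9
gripper_force: 25.0
```

```bash
python3 -c "
from h import *
plan([455,5,200],148)"
```

```text
shift mm [251.5  98.5 -70.3] turn [0.13 0.67 0.16] t 4.05
```

```bash
python3 -c "
from h import *
plan([545,-48,150],148)"
```

```text
shift mm [147.6 100.8 -19. ] turn [0.13 0.67 0.16] t 4.05
```

Call:
{"method": "send_rows", "body": {"targets": "0.03 0.02 -0.019 0 0.3 0.1 20;0.06 0.04 -0.019 0 0.3 0.1 20;0.09 0.06 -0.019 0 0.3 0.1 20;0.12 0.08 -0.019 0 0.3 0.1 20;0.14 0.095 -0.019 0 0.3 0.1 20;0.148 0.1 -0.019 0 0.3 0.1 20;0.148 0.1 -0.019 0 0.3 0.1 20;0.148 0.1 -0.019 0 0.3 0.1 20;0.148 0.1 -0.019 0 0.3 0.1 20"}}

```text
time_s: 4.8
ee_pos: [541.8, -48.4, 144.7]
ee_rot: [-180.0, -0.2, 148.0]
force: [0.7, 0.2, -1.6]
gripper_width: 38.7
gripper_force: 25.0
```

```bash
python3 - <<'E'
from h import *
s=env.state(); print(s['ee_pos'],s['ee_rot'],s['time_s'],s['force'])
f=grab('wrist','w2.png'); print(f['eye'],f['attitude'])
for P,r in(((490,-13),21),((541,-45),15)):
    print(r,ring(f,P,r,34)[1])
E
```

```text
[541.82806944 -48.41545216 144.74608054] [-179.97689773   -0.24547141  148.02313738] 4.8 [ 0.72957033  0.17764435 -1.57844078]
[477.6771003  -10.02275531 316.48032835] [-1.52442139e+01  5.31033025e-03  5.79930467e+01]
21 [[490.5     -14.375    21.43611]]
15 [[538.875     -46.375      13.8042345]
 [538.875     -46.375      16.099926 ]]
```

View pics/w2.png

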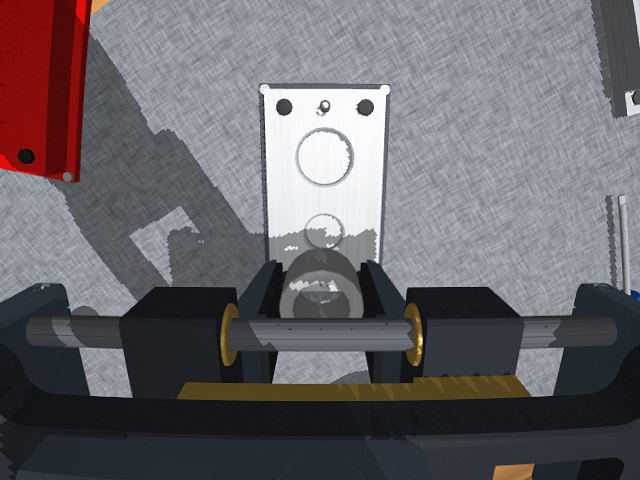

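The held bush is seen at (320,295). The case stands upright in the picture, with the large pocket at (325,157), far pins at (284,107) and (366,107), and the dowel near (324,106).

```bash
python3 - <<'E'
from h import *
f=grab('wrist'); s=env.state(); print(s['ee_pos'],s['ee_rot'])
print(ring(f,(490.5,-14.4),21,34)[1],ring(f,(540,-46.4),15,34)[1])
im=f['image']; m=(im.max(2)<60).astype(np.uint8); m[:95]=0; m[125:]=0; m[:,:265]=0; m[:,385:]=0
n,l,st,c=cv2.connectedComponentsWithStats(m)
P=[]
for i in range(1,n):
    if st[i,4]>60: P.append(onz(f,[c[i]],39)[0]); print(c[i],st[i],P[-1])
P=np.array(P); d=P[1]-P[0]; print('sep',np.linalg.norm(d),'angle',np.degrees(np.arctan2(d[1],d[0]))-90, P.mean(0))
g=cv2.cvtColor(im,cv2.COLOR_BGR2GRAY); 
for cols in((240,295),(360,415)):
    pts=[]
    for r in range(125,215,3):
        row=(g[r,cols[0]:cols[1]]>215); idx=np.where(row)[0]
        if len(idx): pts.append((cols[0]+(idx[0] if cols[0]<300 else idx[-1]),r))
    Q=onz(f,pts,34); v=cv2.fitLine(Q[:,:2].astype(np.float32),cv2.DIST_HUBER,0,.01,.01).ravel(); print('edge',np.degrees(np.arctan2(v[1],v[0])),v[2:])
plan([490.5,-14.4,90],148); plan([490.5,-14.4,41],148)
E
```

```text
[541.70855107 -48.53937562 144.69403241] [-179.98237001   -0.27452752  147.97586774]
[[488.75     -14.65      22.35082 ]
 [488.75     -14.65      19.700964]] [[538.625    -46.275     13.761716]
 [538.625    -46.275     15.880574]]Traceback (most recent call last):
  File "<stdin>", line 9, in <module>
IndexError: index 1 is out of bounds for axis 0 with size 0
```

```bash
python3 - <<'E'
from h import *
f=cv2.imread('pics/w2.png')
F=grab('wrist'); im=F['image']; g=cv2.cvtColor(im,cv2.COLOR_BGR2GRAY)
print(g[107,270:380:6])
m=(g<110).astype(np.uint8); m[:97]=0; m[120:]=0; m[:,:270]=0; m[:,380:]=0
n,l,st,c=cv2.connectedComponentsWithStats(m)
P=[]
for i in range(1,n):
    if st[i,4]>60: P.append(onz(F,[c[i]],39)[0]); print(c[i],st[i],P[-1])
for cols in((240,295),(360,415)):
    pts=[]
    for r in range(125,215,3):
        idx=np.where(g[r,cols[0]:cols[1]]>215)[0]
        if len(idx): pts.append((cols[0]+(idx[0] if cols[0]<300 else idx[-1]),r))
    Q=onz(F,pts,34); v=cv2.fitLine(Q[:,:2].astype(np.float32),cv2.DIST_HUBER,0,.01,.01).ravel(); print('edge',np.degrees(np.arctan2(v[1],v[0])),v[2:])
x=ring(F,(489.5,-14.4),21,34)[0]
cv2.imwrite('pics/pk.png',x)
E
```

```text
[248  79  69  76 251 251 248 250 144 144 200 251 251 250 252  80  83  78
 250]
[283.88349515 106.87864078] [276  99  16  17 206] [442.19165816 -20.07650539  39.        ]
[365.2       107.2097561] [357  99  17  17 205] [473.98327688  30.31273623  39.        ]
edge -31.760221 [483.46033  -63.261818]
edge -32.356594 [520.0886    18.846085]
```

View pics/pk.png

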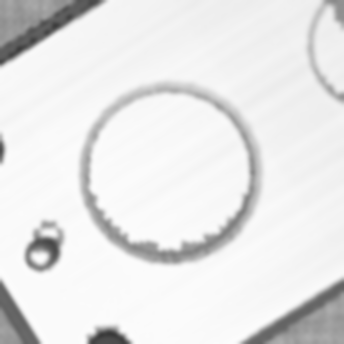

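Everything agrees: large pocket at (489.4,-14.4), small at (540.2,-46.3), case yaw -32.1°, pin spacing 59.6 against 60. Placing the large bush.

```bash
python3 -c "
from h import *
plan([489.4,-14.4,75],148)
"
```

```text
shift mm [62.   1.2 70. ] turn [-0.01 -0.28 -0.03] t 4.95
```

Call:
{"method": "send_rows", "body": {"targets": "0.03 0.001 0 0 -0.3 0 20;0.062 0.001 0.01 0 -0.3 0 20;0.062 0.001 0.04 0 -0.3 0 20;0.062 0.001 0.06 0 -0.3 0 20;0.062 0.001 0.07 0 -0.3 0 20;0.062 0.001 0.07 0 -0.3 0 20;0.062 0.001 0.07 0 -0.3 0 20;0.062 0.001 0.07 0 -0.3 0 20"}}

```text
time_s: 5.62
ee_pos: [489.7, -13.9, 76.0]
ee_rot: [180.0, 0.1, 148.0]
force: [0.1, -1.0, -0.6]
gripper_width: 38.8
gripper_force: 25.0
```

```bash
python3 -c "
from h import *
plan([489.4,-14.4,40],148);print(env.state()['force'],env.state()['ee_pos'])
"
```

```text
shift mm [ 0.1 -0.6 36. ] turn [0.04 0.09 0.02] t 5.62
[ 0.1086668  -1.04265453 -0.56218333] [489.73498691 -13.90098513  75.9604967 ]
```

Call:
{"method": "send_rows", "body": {"targets": "0 -0.0005 0.01 0 0 0 20;0 -0.0005 0.018 0 0 0 20;0 -0.0005 0.023 0 0 0 20;0 -0.0005 0.027 0 0 0 20;0 -0.0005 0.03 0 0 0 20;0 -0.0005 0.033 0 0 0 20;0 -0.0005 0.035 0 0 0 20;0 -0.0005 0.035 0 0 0 20;0 -0.0005 0.035 0 0 0 20"}}

```text
time_s: 6.37
ee_pos: [488.9, -13.8, 40.3]
ee_rot: [180.0, 0.1, 148.1]
force: [2.3, 1.5, -2.8]
gripper_width: 38.7
gripper_force: 25.0
```

Call:
{"method": "send_rows", "body": {"targets": "0 0 0.001 0 0 0 20;0 0 0.002 0 0 0 20;0 0 0.003 0 0 0 20;0 0 0.003 0 0 0 20;0 0 0.003 0 0 0 20"}}

```text
time_s: 6.78
ee_pos: [489.0, -13.8, 39.9]
ee_rot: [179.9, 0.1, 148.1]
force: [-4.2, 1.4, 18.7]
gripper_width: 38.7
gripper_force: 25.0
```

Seated: 18.7 N of push-back at the expected depth. Releasing and going to the small bush.

Call:
{"method": "send_rows", "body": {"targets": "0 0 -0.002 0 0 0 70;0 0 -0.002 0 0 0 70;0 0 -0.002 0 0 0 70;0 0 -0.002 0 0 0 70;0 0 -0.002 0 0 0 70;0 0 -0.03 0 0 0 70;0 0 -0.06 0 0 0 70;0 0 -0.1 0 0 0 70;0 0 -0.1 0 0 0 70;0 0 -0.1 0 0 0 70"}}

```text
time_s: 7.62
ee_pos: [489.8, -13.9, 139.1]
ee_rot: [179.9, 0.2, 148.1]
force: [0.2, 0.0, -0.3]
gripper_width: 63.7
gripper_force: 0.0
```

```bash
python3 -c "
from h import *
f=grab('wrist','w3.png')
plan([495.3,-297.6,136],148);plan([495.3,-297.6,16],148)
"
```

```text
shift mm [-156.  -237.1    1.5] turn [0.02 0.04 0.06] t 7.67
shift mm [-155.9 -237.1  121.5] turn [0.02 0.04 0.06] t 7.67
```

Call:
{"method": "send_rows", "body": {"targets": "-0.022 -0.033 0 0 0 0 70;-0.044 -0.067 0 0 0 0 70;-0.066 -0.1 0 0 0 0 70;-0.088 -0.134 0 0 0 0 70;-0.11 -0.168 0 0 0 0 70;-0.132 -0.202 0 0 0 0 70;-0.15 -0.23 0 0 0 0 70;-0.156 -0.237 0 0 0 0 70;-0.156 -0.237 0.03 0 0 0 70;-0.156 -0.237 0.06 0 0 0 70;-0.156 -0.237 0.06 0 0 0 70;-0.156 -0.237 0.06 0 0 0 70"}}

```text
time_s: 8.67
ee_pos: [493.6, -296.0, 74.8]
ee_rot: [180.0, -0.4, 148.1]
force: [-0.5, 0.4, 0.4]
gripper_width: 63.7
gripper_force: 0.0
```

```bash
python3 -c "
from h import *
print(env.state()['ee_pos'])
plan([495.3,-297.6,16],148)
"
```

```text
[ 493.59571945 -295.97721193   74.84184001]
shift mm [-2.7 -0.5 58.8] turn [ 0.   -0.39  0.07] t 8.67
```

Call:
{"method": "send_rows", "body": {"targets": "-0.001 0 0.02 0 0 0 70;-0.001 0 0.04 0 0 0 70;-0.001 0 0.052 0 0 0 70;-0.001 0 0.059 0 0 0 70;-0.001 0 0.059 0 0 0 70;-0.001 0 0.059 0 0 0 70;-0.001 0 0.059 0 0 0 70"}}

```text
time_s: 9.25
ee_pos: [497.2, -298.4, 19.7]
ee_rot: [-180.0, 0.2, 148.1]
force: [-0.1, -0.2, 1.2]
gripper_width: 63.8
gripper_force: 0.0
```

```bash
python3 -c "
from h import *
plan([495.3,-297.6,16],148)
"
```

```text
shift mm [ 2.1 -0.3  3.7] turn [-0.    0.15  0.07] t 9.25
```

Transients, so I correct and close in the same call.

Call:
{"method": "send_rows", "body": {"targets": "0.002 0 0.003 0 0 0 70;0.002 0 0.003 0 0 0 20;0.002 0 0.003 0 0 0 10;0.002 0 0.003 0 0 0 10;0.002 0 0.003 0 0 0 10;0.002 0 0.003 0 0 0 10;0.002 0 0.003 0 0 0 10;0.002 0 0.003 0 0 0 10;0.002 0 0.003 0 0 0 10;0.002 0 0.003 0 0 0 10;0.002 0 0.003 0 0 0 10", "grip_force": 25}}

```text
time_s: 10.17
ee_pos: [494.6, -297.0, 15.4]
ee_rot: [-180.0, 0.0, 148.1]
force: [-0.1, -0.8, 0.6]
gripper_width: 27.6
gripper_force: 25.0
```

Call:
{"method": "send_rows", "body": {"targets": "0 0 -0.03 0 0 0 10;0 0 -0.06 0 0 0 10;0 0 -0.085 0 0 0 10;0 0 -0.085 0 0 0 10;0 0 -0.085 0 0 0 10"}}

```text
time_s: 10.58
ee_pos: [495.2, -297.4, 101.5]
ee_rot: [-180.0, 0.2, 148.1]
force: [-0.6, 1.1, -1.7]
gripper_width: 28.0
gripper_force: 25.0
```

```bash
python3 -c "
from h import *
s=env.state();print(s['ee_pos'],s['gripper_width'],s['gripper_force'])
plan([539.4,-45.8,100],148)
"
```

```text
[ 495.16516072 -297.38936818  101.51085705] 28.002768184991083 24.99990512151271
shift mm [ 95.6 236.9   1.2] turn [-0.    0.18  0.06] t 10.58
```

Call:
{"method": "send_rows", "body": {"targets": "0.013 0.033 0 0 0 0 10;0.026 0.066 0 0 0 0 10;0.04 0.099 0 0 0 0 10;0.053 0.132 0 0 0 0 10;0.066 0.165 0 0 0 0 10;0.08 0.198 0 0 0 0 10;0.09 0.225 0 0 0 0 10;0.096 0.237 0 0 0 0 10;0.096 0.237 0 0 0 0 10;0.096 0.237 0.025 0 0 0 10;0.096 0.237 0.025 0 0 0 10;0.096 0.237 0.025 0 0 0 10"}}

```text
time_s: 11.58
ee_pos: [536.6, -46.0, 73.7]
ee_rot: [-179.8, -0.2, 148.0]
force: [-0.2, 0.6, -0.5]
gripper_width: 27.6
gripper_force: 25.0
```

Call:
{"method": "send_rows", "body": {"targets": "0 0 0 0 0 0 10;0 0 0 0 0 0 10;0 0 0 0 0 0 10"}}

```text
time_s: 11.83
ee_pos: [538.9, -45.8, 76.0]
ee_rot: [180.0, 0.1, 148.0]
force: [-0.0, -0.0, -0.8]
gripper_width: 27.7
gripper_force: 25.0
```

```bash
python3 -c "
from h import *
plan([539.4,-45.8,39.4],148);print(env.state()['ee_pos'])
"
```

```text
shift mm [-0.4  0.2 36.6] turn [0.03 0.08 0.  ] t 11.83
[538.89994091 -45.7568223   76.04573641]
```

Call:
{"method": "send_rows", "body": {"targets": "-0.0004 0.0002 0.01 0 0 0 10;-0.0004 0.0002 0.018 0 0 0 10;-0.0004 0.0002 0.023 0 0 0 10;-0.0004 0.0002 0.027 0 0 0 10;-0.0004 0.0002 0.03 0 0 0 10;-0.0004 0.0002 0.033 0 0 0 10;-0.0004 0.0002 0.035 0 0 0 10;-0.0004 0.0002 0.036 0 0 0 10;-0.0004 0.0002 0.036 0 0 0 10"}}

```text
time_s: 12.58
ee_pos: [539.0, -44.9, 39.4]
ee_rot: [180.0, -0.0, 148.1]
force: [-0.6, 1.3, 0.9]
gripper_width: 27.6
gripper_force: 25.0
```

Call:
{"method": "send_rows", "body": {"targets": "0 0 0.001 0 0 0 10;0 0 0.002 0 0 0 10;0 0 0.003 0 0 0 10;0 0 0.003 0 0 0 10;0 0 0.003 0 0 0 10"}}

```text
time_s: 13.0
ee_pos: [539.1, -44.9, 39.1]
ee_rot: [180.0, 0.1, 148.1]
force: [-4.9, 2.8, 20.2]
gripper_width: 27.8
gripper_force: 25.0
```

Call:
{"method": "send_rows", "body": {"targets": "0 0 -0.002 0 0 0 60;0 0 -0.002 0 0 0 60;0 0 -0.002 0 0 0 60;0 0 -0.002 0 0 0 60;0 0 -0.002 0 0 0 60;0 0 -0.03 0 0 0 60;0 0 -0.06 0 0 0 60;0 0 -0.1 0 0 0 60;0 0 -0.1 0 0 0 60"}}

```text
time_s: 13.75
ee_pos: [543.4, -45.6, 142.9]
ee_rot: [179.7, 0.7, 148.1]
force: [1.1, -0.5, 0.5]
gripper_width: 54.7
gripper_force: 0.0
```

```bash
python3 -c "
from h import *
f=grab('wrist','w4.png'); 
plan([565,275,200],165.3)
"
```

```text
shift mm [149.3 284.4 -60.2] turn [  0.14   0.48 -17.24] t 13.8
```

View pics/w4.png

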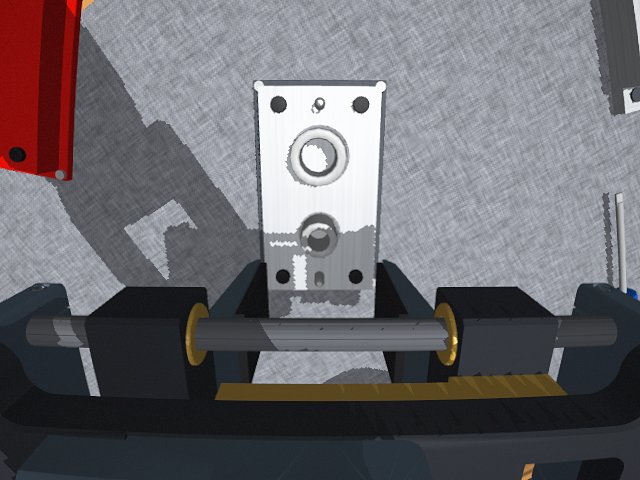

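Both bushes are seated, large at (318,156) and small at (319,235). All four pins are visible at (278,104), (361,104), (283,276) and (355,276). I'll settle the arm and fit the case pose from the four pins.

Call:
{"method": "send_rows", "body": {"targets": "0 0 0 0 0 0 60;0 0 0 0 0 0 60;0 0 0 0 0 0 60;0 0 0 0 0 0 60"}}

```text
time_s: 14.13
ee_pos: [538.0, -45.0, 134.8]
ee_rot: [-179.9, -0.2, 148.1]
force: [0.4, -0.0, -0.3]
gripper_width: 54.8
gripper_force: 0.0
```

```bash
cat >> h.py <<'E'
def pins(f,guess,z,win=13,thr=110):
    g=cv2.cvtColor(f['image'],cv2.COLOR_BGR2GRAY); out=[]
    for u,v in guess:
        u,v=int(u),int(v); w=g[v-win:v+win+1,u-win:u+win+1]
        n,l,st,c=cv2.connectedComponentsWithStats((w<thr).astype(np.uint8))
        k=l[win,win]; out.append((c[k]+[u-win,v-win]) if k else [np.nan]*2); print(out[-1],st[k,2:])
    return onz(f,out,z)
E
python3 - <<'E'
from h import *
f=grab('wrist'); s=env.state(); print(s['ee_pos'],s['ee_rot'])
c=np.array([514.8,-30.3]);a=np.radians(-32.1);A=np.array([[np.cos(a),-np.sin(a)],[np.sin(a),np.cos(a)]])
L=np.array([[67,30],[67,-30],[-67,30],[-67,-30]]); W=L@A.T+c
P=pins(f,proj(f,np.c_[W,np.full(4,39)]),39)[:,:2]; print(P.round(1).tolist(),'c',P.mean(0).round(2))
d=P-P.mean(0); th=np.arctan2((L[:,0]*d[:,1]-L[:,1]*d[:,0]).sum(),(L*d).sum()); print('yaw',np.degrees(th),np.linalg.norm(d,axis=1))
plan([565,275,200],165.3)
E
```

```text
[538.21275007 -45.06783554 135.01418222] [-1.79932500e+02 -1.26033845e-01  1.48052655e+02]
[359.84946237 287.58064516] [ 15  16 186]
[285.50526316 287.25263158] [ 16  16 190]
[365.54794521 112.74885845] [ 18  18 219]
[281.42201835 112.4266055 ] [ 16  18 218]
[[586.4, -40.5], [554.7, -90.8], [473.8, 30.4], [442.1, -20.1]] c [514.26 -30.25]
yaw -32.15997870771694 [72.89987495 72.83394442 72.87343827 72.88716466]
shift mm [146.8 285.7 -65. ] turn [ -0.05  -0.14 -17.25] t 14.18
```

Call:
{"method": "send_rows", "body": {"targets": "0.012 0.024 -0.02 0 0 -3 70;0.024 0.048 -0.04 0 0 -6 70;0.038 0.075 -0.06 0 0 -9 70;0.053 0.105 -0.065 0 0 -12 70;0.07 0.137 -0.065 0 0 -15 70;0.088 0.17 -0.065 0 0 -17.2 70;0.105 0.203 -0.065 0 0 -17.2 70;0.12 0.235 -0.065 0 0 -17.2 70;0.135 0.264 -0.065 0 0 -17.2 70;0.145 0.282 -0.065 0 0 -17.2 70;0.147 0.286 -0.065 0 0 -17.2 70;0.147 0.286 -0.065 0 0 -17.2 70"}}

```text
time_s: 15.18
ee_pos: [565.1, 276.4, 200.1]
ee_rot: [-179.9, -0.1, 165.4]
force: [-0.4, -0.1, 0.5]
gripper_width: 63.8
gripper_force: 0.0
```

Call:
{"method": "send_rows", "body": {"targets": "0 0 0 0 0 0 70;0 0 0 0 0 0 70;0 0 0 0 0 0 70;0 0 0 0 0 0 70"}}

```text
time_s: 15.52
ee_pos: [565.6, 274.1, 201.4]
ee_rot: [-180.0, 0.0, 165.2]
force: [0.2, -0.4, -0.4]
gripper_width: 63.8
gripper_force: 0.0
```

```bash
python3 - <<'E'
from h import *
f=grab('wrist','w5.png'); s=env.state(); print(s['ee_pos'],s['ee_rot'],f['eye'],f['attitude'])
np.savez('w5.npz',**f)
g=cv2.cvtColor(f['image'],cv2.COLOR_BGR2GRAY)
u=proj(f,[[521,282,63]])[0]; print(u)
E
```

```text
[565.60415772 274.3231748  201.47439096] [-1.79996504e+02  1.30368737e-02  1.65177220e+02] [491.83085119 292.24399685 372.86385317] [-1.55085552e+01 -1.20944968e-02  7.51395099e+01]
[318.15742203 176.67513704]
```

View pics/w5.png

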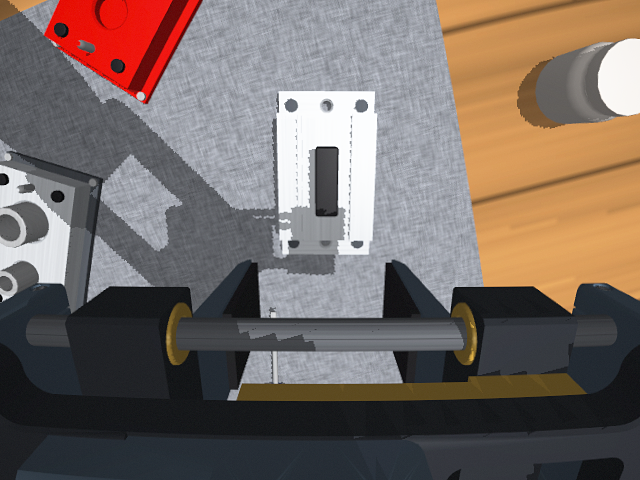

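The cover is upright in view: boss at (327,180), dowel holes at (326,105) and (326,243), dark screw spots at (292,105), (361,105), (294,243) and (357,243).

```bash
python3 - <<'E'
from h import *
f=dict(np.load('w5.npz')); g=cv2.cvtColor(f['image'],cv2.COLOR_BGR2GRAY)
P=pins(f,[(292,105),(361,105),(294,243),(357,243)],14,win=9,thr=130)[:,:2]; print(P.round(1).tolist(),P.mean(0))
print(np.linalg.norm(P[0]-P[1]),np.linalg.norm(P[2]-P[3]),np.linalg.norm(P[0]-P[2]),np.degrees(np.arctan2(*(P[2]-P[0])[::-1])),np.degrees(np.arctan2(*(P[3]-P[1])[::-1])))
print(g[140:222:3,327]); print(g[180,300:350:2])
m=(g<75).astype(np.uint8); m[:135]=0;m[225:]=0;m[:,:308]=0;m[:,345:]=0
k=max(cv2.findContours(m,0,2)[0],key=cv2.contourArea); r=cv2.minAreaRect(k); print(r)
B=onz(f,cv2.boxPoints(r),63)[:,:2]; e=np.diff(B,axis=0); print(B.mean(0),np.linalg.norm(e,axis=1),np.degrees(np.arctan2(e[:,1],e[:,0])))
D=onz(f,[(326,105),(326,243)],14); print(D,D.mean(0))
E
```

```text
[290.8220339  105.10169492] [ 12  13 118]
[361.15       105.48333333] [ 13  12 120]
[293.57831325 243.53012048] [12  9 83]
[356.92424242 243.6969697 ] [12  7 66]
[[453.8, 272.8], [471.1, 337.1], [585.5, 238.0], [602.6, 301.4]] [528.23658996 287.32070059]
66.5368348539165 65.73376396414602 136.29902141772288 -14.824121624913865 -15.161782260205984
[252 252 154  81  77  76  76  74  75  74  75  73  73  71  71  72  69  67
  67  66  66  65  65  66  64  18 154 151]
[250 238 250 248 254 152 157 138  37  67  68  69  71  71  71  73  72  74
  64 225 252 250 251 251 253]
((326.0, 181.0), (68.0, 22.0), 90.0)
[526.88950576 287.37838921] [18.41344413 58.08773107 19.28207986] [  75.16728799  -14.24008995 -104.85547916]
[[462.25866377 304.98943967  14.        ]
 [593.59235982 270.60688229  14.        ]] [527.92551179 287.79816098  14.        ]
```

```bash
python3 -c "
from h import *
plan([527.4,287.4,85],165.1)
plan([527.4,287.4,39],165.1)
"
```

```text
shift mm [ 40.3   2.9 116.5] turn [-0.    0.01  0.08] t 15.57
shift mm [ 40.3   2.9 162.5] turn [-0.    0.01  0.08] t 15.57
```

Call:
{"method": "send_rows", "body": {"targets": "0.02 0.003 0.025 0 0 0 70;0.04 0.003 0.05 0 0 0 70;0.04 0.003 0.08 0 0 0 70;0.04 0.003 0.105 0 0 0 70;0.04 0.003 0.115 0 0 0 70;0.04 0.003 0.115 0 0 0 70;0.04 0.003 0.115 0 0 0 70;0.04 0.003 0.115 0 0 0 70;0.04 0.003 0.115 0 0 0 70"}}

```text
time_s: 16.32
ee_pos: [528.9, 288.9, 88.1]
ee_rot: [179.9, 0.2, 165.2]
force: [0.3, 0.9, -0.7]
gripper_width: 63.9
gripper_force: 0.0
```

```bash
python3 -c "
from h import *
plan([527.4,287.4,39],165.1);print(env.state()['ee_pos'])
"
```

```text
shift mm [ 1.2 -1.9 49.1] turn [0.14 0.16 0.14] t 16.32
[528.90078098 288.88119427  88.11726542]
```

Call:
{"method": "send_rows", "body": {"targets": "0.0005 -0.001 0.015 0 0 0 70;0.0005 -0.001 0.03 0 0 0 70;0.0005 -0.001 0.04 0 0 0 70;0.0005 -0.001 0.046 0 0 0 70;0.0005 -0.001 0.046 0 0 0 70;0.0005 -0.001 0.046 0 0 0 70;0.0005 -0.001 0.046 0 0 0 70"}}

```text
time_s: 16.9
ee_pos: [527.5, 287.9, 41.1]
ee_rot: [179.9, 0.1, 165.3]
force: [0.5, 0.1, 0.3]
gripper_width: 63.8
gripper_force: 0.0
```

Call:
{"method": "send_rows", "body": {"targets": "0 0 0 0 0 0 40;0 0 0 0 0 0 10;0 0 0 0 0 0 5;0 0 0 0 0 0 5;0 0 0 0 0 0 5;0 0 0 0 0 0 5;0 0 0 0 0 0 5;0 0 0 0 0 0 5;0 0 0 0 0 0 5;0 0 0 0 0 0 5;0 0 0 0 0 0 5", "grip_force": 50}}

```text
time_s: 17.82
ee_pos: [526.9, 287.9, 40.3]
ee_rot: [180.0, 0.0, 165.3]
force: [0.9, 1.7, -0.1]
gripper_width: 19.5
gripper_force: 50.0
```

```bash
python3 -c "
from h import *
plan([527.4,287.4,39],165.1);s=env.state();print(s['ee_pos'],s['ee_rot'],s['gripper_force'],s['gripper_width'])
"
```

```text
shift mm [-0.6 -0.3  1.3] turn [0.03 0.01 0.15] t 17.82
[526.94274217 287.86929382  40.3133848 ] [1.79972646e+02 1.41309514e-02 1.65251756e+02] 49.99875068664551 19.53161839942583
```

Call:
{"method": "send_rows", "body": {"targets": "0 0 -0.01 0 0 0 5;0 0 -0.03 0 0 0 5;0 0 -0.05 0 0 0 5;0 0 -0.075 0 0 0 5;0 0 -0.1 0 0 0 5;0 0 -0.11 0 0 0 5;0 0 -0.11 0 0 0 5;0 0 -0.11 0 0 0 5;0 0 -0.11 0 0 0 5"}}

```text
time_s: 18.57
ee_pos: [525.5, 286.9, 148.3]
ee_rot: [-179.8, -0.2, 165.3]
force: [1.1, 0.1, -4.0]
gripper_width: 19.8
gripper_force: 50.0
```

```bash
python3 - <<'E'
from h import *
s=env.state();print(s['ee_pos'],s['ee_rot'],s['gripper_force'],s['gripper_width'],s['force'])
plan([514.3,-30.2,150],147.84)
f=grab('wrist','w6.png'); np.savez('w6.npz',ee=s['ee_pos'],rot=s['ee_rot'],**f)
T=R.from_euler('xyz',s['ee_rot'],degrees=True)
print(proj(f,T.apply([[67,0,26.3],[79.8,45,26.3],[79.8,-45,26.3]])+s['ee_pos']))
E
```

```text
[525.54979743 286.85594389 148.32388021] [-1.79835235e+02 -1.64960151e-01  1.65254590e+02] 49.99787092208862 19.846411829147865 [ 1.0844892   0.13080707 -3.99748296]
shift mm [ -69.8 -309.5   -1. ] turn [-0.19 -0.14 17.41] t 18.57
[[323.52900517 156.62877327]
 [408.22430935 132.46422233]
 [238.81644658 132.48974808]]
```

View pics/w6.png

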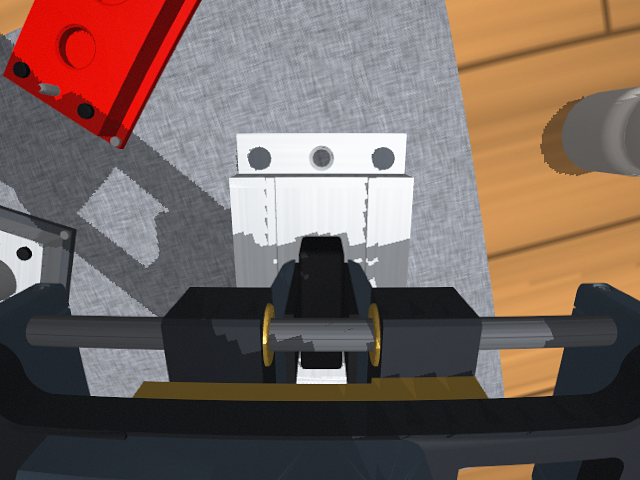

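Picture w6: the cover is held level, with the far dowel hole at (321,158), screw spots at (259,158) and (383,158), and flange corners at (237,134) and (407,134). I'll work out the hole's offset from the TCP in the same camera frame.

```bash
python3 - <<'E'
from h import *
f=dict(np.load('w6.npz')); ee=f['ee']; T=R.from_euler('xyz',f['rot'],degrees=True); z=ee[2]-26.3
g=cv2.cvtColor(f['image'],cv2.COLOR_BGR2GRAY)
P=pins(f,[(259,158),(383,158)],z,win=16,thr=150)
h=ring(f,onz(f,[(321,158)],z)[0],4.8,z,.35,4)[1]; print('hole',h)
loc=lambda X:T.inv().apply(X-ee).round(2)
print(loc(P)); 
if h is not None: print(loc(np.c_[h[:,:2],np.full(len(h),z)]))
print(loc(onz(f,[(321,158)],z)))
# flange front edge and side corners
pts=[]
for u in range(245,400,4):
    c=np.where(g[120:150,u]>225)[0]
    if len(c): pts.append((u,120+c[0]))
L=loc(onz(f,pts,z)); v=cv2.fitLine(L[:,:2].astype(np.float32),cv2.DIST_HUBER,0,.01,.01).ravel(); print('front edge angle from tool y',np.degrees(np.arctan(v[0]/v[1])),'x',v[2])
for r in(145,):
    c=np.where(g[r,225:420]>215)[0]+225; print(loc(onz(f,[(c[0],r),(c[-1],r)],z)))
E
```

```text
[258.9354067 158.0215311] [ 23  23 418]
[382.75124378 158.09701493] [ 23  23 402]
hole [[460.90222  302.6036     4.694033]]
[[ 66.36 -34.85  26.59]
 [ 66.29  31.94  26.4 ]]
[[66.45 -1.15 26.49]]
[[66.27 -1.36 26.49]]
front edge angle from tool y 0.33925298 x 79.314
[[ 73.31 -46.4   26.64]
 [ 73.27  43.63  26.39]]
```

```bash
python3 -c "
from h import *
plan([514.5,-29.3,148],147.7)
"
```

```text
shift mm [ -69.8 -308.6    0.9] turn [-0.2  -0.15 17.56] t 18.62
```

Call:
{"method": "send_rows", "body": {"targets": "-0.003 -0.015 0 0 0 1.5 5;-0.01 -0.044 0 0 0 3 5;-0.018 -0.078 0 0 0 5 5;-0.026 -0.113 0 0 0 7 5;-0.034 -0.149 0 0 0 9 5;-0.042 -0.185 0 0 0 11 5;-0.05 -0.22 0 0 0 13 5;-0.058 -0.255 0 0 0 15 5;-0.065 -0.286 0 0 0 16.5 5;-0.069 -0.303 0 0 0 17.5 5;-0.07 -0.309 0 0 0 17.6 5;-0.07 -0.309 0 0 0 17.6 5"}}

```text
time_s: 19.62
ee_pos: [514.8, -30.7, 149.4]
ee_rot: [-179.9, -0.1, 147.5]
force: [0.7, 0.3, -4.3]
gripper_width: 20.1
gripper_force: 50.0
```

Call:
{"method": "send_rows", "body": {"targets": "0 0 0.015 0 0 0 5;0 0 0.03 0 0 0 5;0 0 0.038 0 0 0 5;0 0 0.038 0 0 0 5;0 0 0.038 0 0 0 5;0 0 0.038 0 0 0 5;0 0 0.038 0 0 0 5;0 0 0.038 0 0 0 5"}}

```text
time_s: 20.28
ee_pos: [516.4, -28.9, 113.0]
ee_rot: [180.0, 0.1, 147.7]
force: [0.6, -0.2, -4.6]
gripper_width: 19.5
gripper_force: 50.0
```

```bash
python3 -c "
from h import *
s=env.state();print(s['ee_pos'],s['ee_rot'],s['force'])
plan([514.5,-29.3,96],147.7)
"
```

```text
[516.39681179 -28.86979112 112.99629267] [1.79958900e+02 7.84081294e-02 1.47672308e+02] [ 0.61226443 -0.16607263 -4.62520631]
shift mm [ 1.4 -1.4 17. ] turn [ 0.04  0.08 -0.03] t 20.28
```

Call:
{"method": "send_rows", "body": {"targets": "0.0014 -0.0014 0.006 0 0 0 5;0.0014 -0.0014 0.01 0 0 0 5;0.0014 -0.0014 0.014 0 0 0 5;0.0014 -0.0014 0.015 0 0 0 5;0.0014 -0.0014 0.015 0 0 0 5;0.0014 -0.0014 0.015 0 0 0 5;0.0014 -0.0014 0.015 0 0 0 5;0.0014 -0.0014 0.015 0 0 0 5;0.0014 -0.0014 0.015 0 0 0 5"}}

```text
time_s: 21.03
ee_pos: [514.1, -29.5, 97.4]
ee_rot: [180.0, 0.0, 147.7]
force: [-0.4, 1.2, -4.0]
gripper_width: 20.0
gripper_force: 50.0
```

```bash
python3 -c "
from h import *
s=env.state();print(s['ee_pos'],s['ee_rot'],s['force'])
plan([514.5,-29.3,82],147.7)
"
```

```text
[514.07183673 -29.49817292  97.43706106] [1.79993895e+02 2.28773089e-02 1.47655033e+02] [-0.36668693  1.19773174 -3.98020494]
shift mm [-0.2  0.4 15.4] turn [ 0.01  0.02 -0.04] t 21.03
```

Good. Descending slowly onto the dowels.

Call:
{"method": "send_rows", "body": {"targets": "-0.0002 0.0003 0.002 0 0 0 5;-0.0002 0.0003 0.004 0 0 0 5;-0.0002 0.0003 0.006 0 0 0 5;-0.0002 0.0003 0.008 0 0 0 5;-0.0002 0.0003 0.01 0 0 0 5;-0.0002 0.0003 0.011 0 0 0 5;-0.0002 0.0003 0.011 0 0 0 5"}}

```text
time_s: 21.62
ee_pos: [514.2, -29.3, 85.9]
ee_rot: [-180.0, -0.0, 147.7]
force: [0.1, 0.7, -3.9]
gripper_width: 19.8
gripper_force: 50.0
```

Already 6 mm onto the dowels with no contact force.

Call:
{"method": "send_rows", "body": {"targets": "0 0 0.002 0 0 0 5;0 0 0.004 0 0 0 5;0 0 0.005 0 0 0 5;0 0 0.006 0 0 0 5;0 0 0.006 0 0 0 5;0 0 0.006 0 0 0 5"}}

```text
time_s: 22.12
ee_pos: [514.3, -29.3, 80.2]
ee_rot: [-180.0, -0.0, 147.7]
force: [0.6, -0.3, -4.2]
gripper_width: 19.9
gripper_force: 50.0
```

Call:
{"method": "send_rows", "body": {"targets": "0 0 0.001 0 0 0 5;0 0 0.002 0 0 0 5;0 0 0.003 0 0 0 5;0 0 0.004 0 0 0 5;0 0 0.004 0 0 0 5;0 0 0.004 0 0 0 5", "grip_force": 60}}

```text
time_s: 22.62
ee_pos: [514.4, -29.3, 76.8]
ee_rot: [180.0, 0.0, 147.7]
force: [-1.5, 0.3, 5.5]
gripper_width: 19.4
gripper_force: 60.0
```

The springs are engaging as specified (about 9.5 N at half stroke). Pressing on.

Call:
{"method": "send_rows", "body": {"targets": "0 0 0.001 0 0 0 5;0 0 0.002 0 0 0 5;0 0 0.003 0 0 0 5;0 0 0.004 0 0 0 5;0 0 0.004 0 0 0 5;0 0 0.004 0 0 0 5;0 0 0.004 0 0 0 5"}}

```text
time_s: 23.2
ee_pos: [514.5, -29.4, 74.3]
ee_rot: [180.0, 0.1, 147.7]
force: [-3.8, 1.7, 15.1]
gripper_width: 19.6
gripper_force: 60.0
```

Call:
{"method": "send_rows", "body": {"targets": "0 0 0.0005 0 0 0 5;0 0 0.001 0 0 0 5;0 0 0.001 0 0 0 5;0 0 0.001 0 0 0 5;0 0 0.001 0 0 0 5;0 0 0.001 0 0 0 5"}}

```text
time_s: 23.7
ee_pos: [514.5, -29.3, 74.2]
ee_rot: [180.0, 0.1, 147.7]
force: [-5.9, 1.0, 22.8]
gripper_width: 19.7
gripper_force: 60.0
```

```bash
python3 - <<'E'
from h import *
s=env.state();print(s['ee_pos'],s['force'],s['torque'],s['gripper_force'])
f=grab('wrist'); T=R.from_euler('xyz',s['ee_rot'],degrees=True)
# far flange level check: width across flange in picture vs 90 mm at z=48
g=cv2.cvtColor(f['image'],cv2.COLOR_BGR2GRAY); z=48
c=np.where(g[145,200:440]>215)[0]+200; print(T.inv().apply(onz(f,[(c[0],145),(c[-1],145)],z)-s['ee_pos']).round(2))
h=ring(f,(T.apply([66.4,-1.2,26.3])+s['ee_pos']),4,52,.35,5)[1]; print('dowel/hole',h)
E
```

```text
[514.46183613 -29.33192072  74.21696831] [-5.87648761  0.99240404 22.8242611 ] [0.2481256  1.26361013 0.00707046] 60.00734567642212
[[ 72.89 -46.34  26.08]
 [ 72.84  43.51  26.14]]
dowel/hole [[457.76138     5.5426116   4.2001157]]
```

The cover is at a hard stop: z held at 74.2 mm while the push rose to 23 N. The dowel shows in its hole and the cover has not slipped in the grip. Handing in.

```bash
python3 -c "
from h import *
print(env.job_done())"
```

```text
the job is handed in; nothing more can be done
None
```

The job is handed in at about 24 s: both bushes fully home, the cover on its dowels and flush, and the gripper still holding it shut at about 23 N; the other things on the bench were not touched.

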